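Lap-shut the two doors of a control enclosure

TASK

The small grey control enclosure lying on its back on the bench is wired and checked, so close it up. Shut the rebated door first (the plain one, its free edge stepped down on the outside), fully home, and only then the flanged door (the one with two round locks and an overhanging lip), so that its lip laps over the step; leave both doors shut flat on the box.

Things in the scene. Friction and masses are not known exactly. Their poses are not given: they have to be found in the camera images.
- mouth (a point): Centre of the open mouth of the grey enclosure, level with its rim, 60 mm above the bench. The box (200 mm along x, 204 along y) is fixed, at any heading. Its x axis runs along the hinges, z up, +y points to the rebated door's hinge. Hinge axes are parallel to x at y = +100 mm (rebated door) and -100 mm (flanged door), at this height; the doors open up and outward.
- rebated_door (a joint): Plain grey door, 196 mm long along the hinge, 10 mm thick to 91 mm from the hinge, then a 4 mm tongue on its inner half to 107 mm (step outside). Value: rad, 0 = shut flat, 1.57 = upright, stop 1.75. Axis at the inner face. Stiff friction hinge: stays at any angle; under 4 N near the free edge moves it. Shut after the other, it would stop on the lip 6 deg open.
- flanged_door (a joint): Grey door, same size, with two round locks outside (28 mm wide, 6 high; 72 mm from the hinge, 70 mm either side of its middle) and beyond 91 mm a 4 mm lip on its outer half to 107 mm. Value: rad, 0 = shut flat, 1.57 = upright, stop 1.75. Axis at the inner face. Stiff friction hinge: stays at any angle; under 4 N near the free edge moves it.

How it is judged:
On the way, in this order (a step that is already met when the one before it is completed fails the run):
1. the rebated door is shut while the flanged door still stands open (value of joint rebated_door below 0.08 rad and value of joint flanged_door above 0.5 rad), for 0.2 s.
2. the flanged door is shut over it (value of joint each of rebated_door, flanged_door below 0.08 rad), for 0.2 s.
At the end, for the whole second after the job is handed in: Both doors are shut to within 0.08 rad (about 8 mm at the free edge), the flanged lip over the rebated tongue, and at rest (all of step 2 and velocity of joint rebated_door between -0.05 and 0.05 rad/s and velocity of joint flanged_door between -0.05 and 0.05 rad/s); the robot touches nothing.
It fails at once if the flanged door is brought down before the rebated door is (value of joint flanged_door below 0.15 rad and value of joint rebated_door above 0.25 rad).
It also fails if it takes over 45 s, if anything falls off the work surface, if the arm or the gripper's body presses on something with over 40 N, if the wrist force passes 120 N, or if a joint passes its speed limit or range.

ROBOT

A 6-joint arm with a two-finger parallel gripper is mounted at the origin on the work surface. World frame = base frame: x ahead of the robot, y to its left, z up, the work surface at z = 0. Lengths are in m, angles in rad, forces in N, time in s.
With the tool pointing down it reaches from about 0.35 to 0.85 m from the base axis. Payload 8.1 kg.
Tool frame: the origin (TCP) lies on the centre line of the jaws, within the pads' length; the fingertips stand 11 mm ahead of it and the grasp point (between the pads) lies 8 mm behind it; z points along the fingers, y is the line along which they close (so a half turn about z gives the same grasp; the last joint's range is limited). The gripper opens to 85 mm and grips with 20 to 120 N. Pads are 22 mm wide; open, the fingers measure 114 mm over their backs; the gripper's body (76 mm by 85 mm) begins 54 mm behind the grasp point. The pads swing forward as they close: fully open they stand 13 mm farther back than shut.
Start: joints at [-1.257, 0.13, 1.488, -0, 1.523, -0.085], TCP at [0.233, -0.553, 0.242] pointing down, gripper open.
Joint ranges: [-2.96, 2.96], [-0.89, 2.26], [0.02, 2.5], [-1.34, 4.48], [0, 2.73], [-2.66, 2.66]. Speed limits (rad/s): [2.39, 2.39, 2.79, 3.14, 3.14, 3.14].

INTERFACE

Orientations are given as a rotation vector (axis times angle).
In Python, from plant import monitor, read_camera, job gives the robot as it stands.
- The arm moves only by the tool carry_out, never from a script. Its argument "plan" is a list of rows, each a list of 3 entries, a list of its own where there are three numbers: the turn, a rotation vector about the tool's x, y, z in rad, then the shift along the tool's x, y, z in cm, then the opening, from 0 (shut) to 1 (fully open). A call has 1 to 10 rows; each row shifts and turns the commanded pose from where the row before left it, along the tool's axes as they then stand; what a row does not reach is not made up. A row lasts 1/8 s, in which the tool goes at most 62.5 mm and 10.7 degrees, less where a joint would pass 70% of its speed; a pose out of reach is approached as far as the arm can. A call with a gripper value outside its range is refused whole. The fingers move at their own pace and stop on an object; "grip_force" is the grip in N (left out, the last holds). Time passes only in rows, so rows that do not move let the fingers close. It gives the time, the measured TCP pose, the force, the opening and the grip force at its end, in the units of the state.
- monitor.get_state(): the state, without advancing time (a new reading comes with each control period).
- read_camera(name): name is "scene" or "top" or "wrist"; returns a dict with "frame" (480x640x3 uint8, red, green, blue), "mtx" (3x3 intrinsics, pixels), "R" (3x3) and "t" (3): a world point X has camera coordinates R X + t; the wrist camera has in their place "hand_eye" (4x4, takes a point from camera to tool coordinates, whose origin is the TCP and whose axes are the flange's). Camera axes: x right, y down, z forward; pixel columns grow to the right and rows downward; lengths in m; the calibration is good to about 2 mm. A picture is of the moment at which its call begins: read the wrist's pose just before it. There is no depth.
- job.sign_off(): hands the job in; it is judged then, once.
The state is a dict: "time": time; "joint_positions": joint angles; "qvel": joint speeds; "joint_efforts": joint torques, N m; "eef_pos": TCP position; "eef_rot": TCP orientation; "wrist_force": force on the tool from outside, world axes, zero at the start; "torque": the same for the moment, N m; "grip_width": opening from 0.0 (shut) to 1.0 (fully open); "finger_force": force on a finger pad.
Only numpy, scipy, OpenCV 4.12 (cv2) and the standard library are available. Lean on these libraries where they do the work, as an engineer would, in place of code of your own. Each camera call takes 0.05 s, during which the arm holds its last target. There are 200 camera calls.

## Working session

There is one attempt and no reset: what is moved stays moved. The work goes in short steps, Python scripts to look and compute and a tool call to move; the robot and the scene stay as the last step left them, time stands still between calls to the robot, and variables do not carry over. Pictures are saved under pics/ and viewed, at most 10 in all, crops included, and the job is handed in when it is done.

Besides the shell and the picture viewer there is one more tool, called after ">>>" as a command line: name --argument value ..., lists and objects as JSON in quotes. carry_out: Moves the arm, as the interface text tells. Its arguments: {"type":"object","properties":{"plan":{"type":"array","items":{"type":"array"}},"grip_force":{"type":"number"}},"required":["plan"]}

```bash
mkdir -p pics; ls; python3 - <<'E'
from plant import monitor, read_camera
import cv2,numpy as np
print(monitor.get_state())
for n in ("scene","top"):
    d=read_camera(n); cv2.imwrite(f"pics/{n}0.png",d["frame"][:,:,::-1])
    print(n,d["mtx"].tolist(),"cam pos",(-d["R"].T@d["t"]).round(3),d["R"].round(3).tolist())
E
```

```text
pics
{'time': 0.0, 'joint_positions': array([-1.25741539e+00,  1.31147252e-01,  1.48932245e+00, -2.62021842e-05,
        1.52298853e+00, -8.53995561e-02]), 'qvel': array([-0.00044157, -0.00016268,  0.00063176,  0.00031413, -0.00263743,
        0.00108854]), 'joint_efforts': array([-9.35417884e-04, -5.69408011e+01, -5.00549126e+01, -1.88404501e-04,
        1.49724819e-02, -3.85111991e-05]), 'eef_pos': array([ 0.23282092, -0.55239681,  0.24122901]), 'eef_rot': array([-3.07753571e+00, -6.21896008e-01,  3.73943044e-04]), 'wrist_force': array([ 0.35652374, -0.24390561,  0.12068689]), 'torque': array([-0.03059736,  0.06704946, -0.00222748]), 'finger_force': 0.0, 'grip_width': 0.9999696982872435}
scene [[487.9598847102683, 0.0, 316.2499445904476], [0.0, 487.9598847102683, 238.1144584774881], [0.0, 0.0, 1.0]] cam pos [1.073 0.175 0.47 ] [[-0.27, 0.963, 0.006], [0.52, 0.151, -0.841], [-0.81, -0.224, -0.541]]
top [[497.99921777300096, 0.0, 313.0478656110561], [0.0, 497.99921777300096, 237.5803834909823], [0.0, 0.0, 1.0]] cam pos [0.432 0.015 0.742] [[-0.026, -1.0, -0.01], [-0.985, 0.027, -0.171], [0.171, 0.006, -0.985]]
```

View pics/scene0.png

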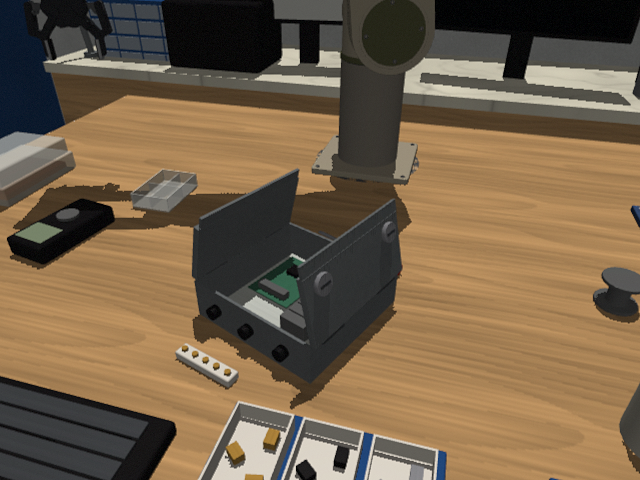

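View pics/top0.png

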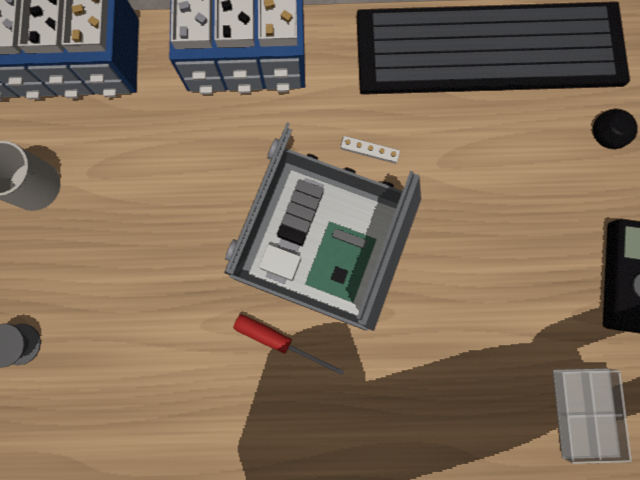

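The scene view shows the box at about (300,290). The lock-bearing flanged door is on the right of it and the rebated door on the left, both near upright. In the top view the box is centred near (325,240), with the flanged door along (285,130)-(230,272) and the rebated door along (415,180)-(370,325). I'll zoom in for the corners.

```bash
python3 - <<'E'
import cv2
a=cv2.imread("pics/top0.png")[115:340,200:440]
cv2.imwrite("pics/c1.png",cv2.convertScaleAbs(cv2.resize(a,(640,600),interpolation=cv2.INTER_CUBIC),alpha=1.6,beta=20))
a=cv2.imread("pics/scene0.png")[160:390,170:420]
cv2.imwrite("pics/c2.png",cv2.convertScaleAbs(cv2.resize(a,(652,600),interpolation=cv2.INTER_CUBIC),alpha=1.8,beta=20))
E
```

```text
(no output)
```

View pics/c1.png

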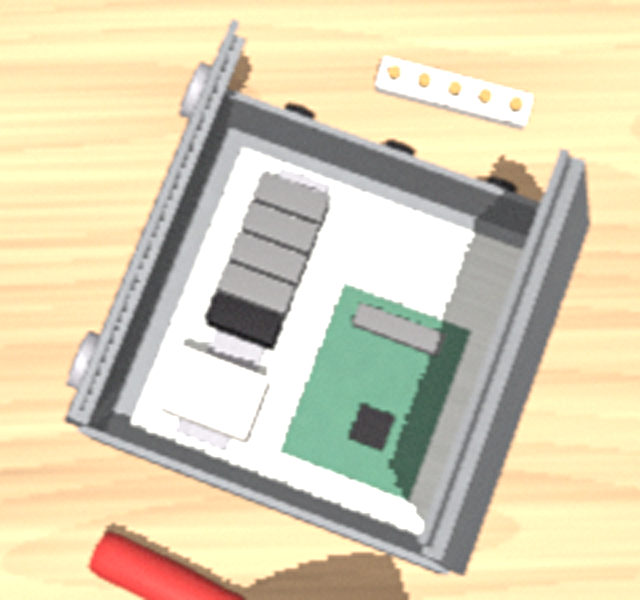

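View pics/c2.png

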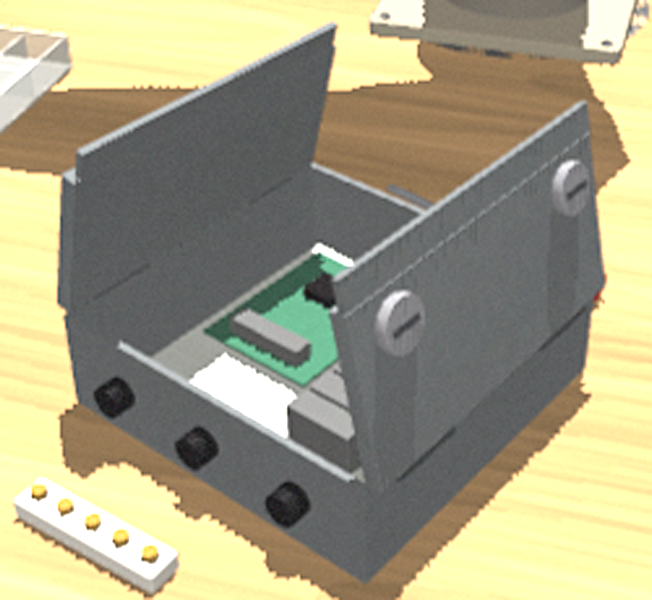

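The crops show the box's ground corners in the scene view: front-flanged (365,580), rear-flanged (583,378) and front-rebated (80,402). They also show the rim edges in the top view and the door free-edge corners in both.

```bash
cat > h.py <<'E'
import numpy as np
from plant import monitor, read_camera
def ray(d,px):
    v=d["R"].T@np.linalg.solve(d["mtx"],[px[0],px[1],1]); return -d["R"].T@d["t"], v
def onz(d,px,z):
    o,v=ray(d,px); return o+v*(z-o[2])/v[2]
def onplane(d,px,p,n):
    o,v=ray(d,px); return o+v*((p-o)@n)/(v@n)
E
python3 - <<'E'
from h import *
S=read_camera("scene");T=read_camera("top")
s=lambda x,y:(170+x/2.608,160+y/2.608)
t=lambda x,y:(200+x/2.6667,115+y/2.6667)
FF,RF,FR=[onz(S,s(*p),0)for p in((365,580),(583,378),(80,402))]
print("ground",FF,RF,FR,np.linalg.norm(FF-RF),np.linalg.norm(FF-FR),"ctr",(RF+FR)/2)
a=[onz(T,t(*p),.06) for p in((233,95),(538,200),(80,428),(430,560))]
r1=[onz(S,s(*p),.06) for p in((120,345),(352,478))]
for p,q in((a[0],a[1]),(a[2],a[3]),r1):
    u=q-p; print("rim",p.round(4),q.round(4),"heading", np.degrees(np.arctan2(-u[1],-u[0]))) 
# box +y points to rebated
yv=FR-FF; xv=RF-FF
print("y heading",np.degrees(np.arctan2(yv[1],yv[0])),"front->rear",np.degrees(np.arctan2(xv[1],xv[0])))
E
```

```text
ground [0.68519205 0.06066882 0.        ] [ 5.13298125e-01  1.38217577e-01 -5.55111512e-17] [ 6.09670027e-01 -1.24085120e-01  5.55111512e-17] 0.18857712539723745 0.19959356971670986 ctr [0.56148408 0.00706623 0.        ]
rim [0.6787 0.0531 0.06  ] [ 0.6158 -0.1074  0.06  ] heading 68.57026734230973
rim [0.5014 0.1351 0.06  ] [ 0.4297 -0.0423  0.06  ] heading 67.99783533273816
rim [ 0.6244 -0.0863  0.06  ] [0.6812 0.0535 0.06  ] heading -112.11586568471466
y heading -112.23331317077732 front->rear 155.7178119122553
```

```bash
cat >> h.py <<'E'
H=np.radians(158.2); X=np.array([np.cos(H),np.sin(H),0]);Y=np.array([-np.sin(H),np.cos(H),0]);C=np.array([.555,.0063,.06])
B=np.array([X,Y,[0,0,1]])
box=lambda p:B@(np.asarray(p)-C)
def st():
    s=monitor.get_state(); from scipy.spatial.transform import Rotation as Ro
    R=Ro.from_rotvec(s["eef_rot"]).as_matrix()
    print("t",s["time"],"box mm",(box(s["eef_pos"])*1000).round(1),"F box",(B@s["wrist_force"]).round(1))
    tx=R[:,0];print("tool x heading",np.degrees(np.arctan2(tx[1],tx[0])).round(2),"tilt",R[:,2].round(4),"q",s["joint_positions"].round(2))
    return s,R
E
python3 - <<'E'
from h import *
S=read_camera("scene");T=read_camera("top")
s=lambda x,y:(170+x/2.608,160+y/2.608)
t=lambda x,y:(200+x/2.6667,115+y/2.6667)
def ang(n,d,px,xb):
    b=box(onplane(d,px,C+xb*X,X)); sg=1 if b[1]>0 else -1
    dy=.1-abs(b[1]); print(n,(b*1000).round(1),"theta",np.arctan2(b[2],dy).round(3),"r",np.hypot(dy,b[2]).round(4))
ang("reb S front",S,s(78,155),-.098); ang("reb S rear",S,s(333,27),.098)
ang("fl S front",S,s(338,283),-.098); ang("fl S rear",S,s(585,103),.098)
ang("reb T front",T,t(563,152),-.098); ang("fl T front",T,t(235,24),-.098)
ang("reb T rear",T,t(427,545),.098); ang("fl T rear",T,t(72,415),.098)
print("target tcp z.24 in box y=+150:");tg=C+.15*Y;tg[2]=.24
ss,R=st(); print(tg, "after yaw to 68.2: tool shift cm",((np.array([-Y,-X,[0,0,-1]])@(tg-ss["eef_pos"]))*100).round(2))
E
```

```text
reb S front [-98.   73.1 106.6] theta 1.324 r 0.1099
reb S rear [98.  80.2 98.3] theta 1.372 r 0.1003
fl S front [-98.  -83.1 103.2] theta 1.408 r 0.1046
fl S rear [ 98.  -85.1 103.6] theta 1.428 r 0.1046
reb T front [-98.   80.9  84. ] theta 1.348 r 0.0862
fl T front [-98.  -81.9 101.6] theta 1.394 r 0.1032
reb T rear [ 98.   75.4 166.6] theta 1.424 r 0.1684
fl T rear [ 98.  -75.7 144.4] theta 1.404 r 0.1465
target tcp z.24 in box y=+150:
t 0.3 box mm [ 91.4 638.7 181.9] F box [ 0.7 -0.6  0.3]
tool x heading 22.85 tilt [-2.e-04  6.e-04 -1.e+00] q [-1.26  0.13  1.49  0.    1.52 -0.09]
[ 0.49929482 -0.13297287  0.24      ] after yaw to 68.2: tool shift cm [48.87  9.14  0.19]
```

>>> carry_out --plan '[[[0,0,-0.16],[0,0,0],0],[[0,0,-0.16],[0,0,0],0],[[0,0,-0.16],[0,0,0],0],[[0,0,-0.16],[0,0,0],0],[[0,0,-0.15],[0,0,0],0]]'

```text
time: 0.92
eef_pos: [0.233, -0.5529, 0.2422]
eef_rot: [-2.598, -1.766, -0.0]
wrist_force: [0.0, -0.5, -0.5]
grip_width: -0.005
finger_force: 0.0
```

>>> carry_out --plan '[[[0,0,0],[5,1,0],0],[[0,0,0],[5,1,0],0],[[0,0,0],[5,1,0],0],[[0,0,0],[5,1,0],0],[[0,0,0],[5,1,0],0],[[0,0,0],[5,1,0],0],[[0,0,0],[5,1,0],0],[[0,0,0],[5,1,0],0],[[0,0,0],[5,1,0],0],[[0,0,0],[3,0,0],0]]'

```text
time: 2.17
eef_pos: [0.4965, -0.1389, 0.2423]
eef_rot: [2.601, 1.762, 0.001]
wrist_force: [0.5, -0.2, 0.1]
grip_width: -0.003
finger_force: 0.0
```

```bash
python3 -c "
from h import *
st()"
```

```text
t 2.175 box mm [  0.4 156.6 182.3] F box [-0.5 -0.   0.1]
tool x heading 68.21 tilt [ 4.e-04  3.e-04 -1.e+00] q [-0.37 -0.1   1.72  0.    1.52  0.01]
```

>>> carry_out --plan '[[[0,0,0],[0,0,4.3],0],[[0,0,0],[0,0,4.3],0],[[0,0,0],[2.6,0,0],0],[[0,0,0],[1.4,0,0.1],0],[[0,0,0],[1.4,0,0.1],0],[[0,0,0],[1.3,0,0.2],0],[[0,0,0],[0.8,0,0.3],0],[[0,0,0],[0.8,0,0.3],0],[[0,0,0],[0.7,0,0.45],0],[[0,0,0],[0.7,0,0.45],0]]'

```text
time: 3.42
eef_pos: [0.5318, -0.0508, 0.137]
eef_rot: [2.603, 1.759, 0.0]
wrist_force: [1.0, -1.3, 0.9]
grip_width: 0.001
finger_force: 0.9
```

```bash
python3 -c "
from h import *
import cv2
st()
a=read_camera('scene')['frame'][100:400,130:450,::-1]
cv2.imwrite('pics/s2.png',cv2.convertScaleAbs(cv2.resize(a,(640,600)),alpha=1.6,beta=20))"
```

```text
t 3.425 box mm [ 0.3 61.6 77. ] F box [-1.4  0.8  0.9]
tool x heading 68.1 tilt [ 2.e-04 -0.e+00 -1.e+00] q [-0.19  0.03  1.79  0.    1.32  0.19]
```

View pics/s2.png

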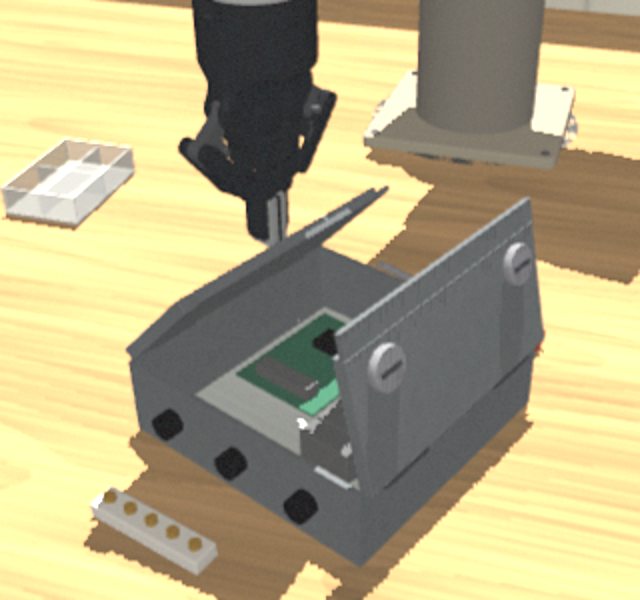

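The fingertip is folding the rebated door down near its step, at (275,240), and the flanged door is untouched. I'll continue along the arc.

>>> carry_out --plan '[[[0,0,0],[0.7,0,0.5],0],[[0,0,0],[0.6,0,0.6],0],[[0,0,0],[0.5,0,0.7],0],[[0,0,0],[0.4,0,0.7],0],[[0,0,0],[0.3,0,0.8],0],[[0,0,0],[0.3,0,0.8],0],[[0,0,0],[0,0,0.7],0],[[0,0,0],[0,0,0.6],0],[[0,0,0],[0,0,0.2],0]]'

```text
time: 4.6
eef_pos: [0.5417, -0.0252, 0.0809]
eef_rot: [-2.602, -1.759, 0.001]
wrist_force: [-6.1, 0.9, 12.6]
grip_width: 0.003
finger_force: 6.3
```

```bash
python3 -c "
from h import *
st()"
```

```text
t 4.6 box mm [ 0.7 34.1 20.9] F box [ 6.   1.4 12.6]
tool x heading 68.1 tilt [-9.e-04  1.e-04 -1.e+00] q [-0.14  0.12  1.81 -0.    1.22  0.24]
```

Force 12.6 N at tip height 10 mm above the rim means the rebated door is home. I'll hold, lift, cross over, and descend outside the flanged door.

>>> carry_out --plan '[[[0,0,0],[0,0,0.1],0],[[0,0,0],[0,0,0],0],[[0,0,0],[0,0,-5],0],[[0,0,0],[0,0,-6],0],[[0,0,0],[0,0,-6],0],[[0,0,0],[5,0,0],0],[[0,0,0],[5,0,0],0],[[0,0,0],[5,0,0],0],[[0,0,0],[4.4,0,0],0],[[0,0,0],[0,0,0],0]]'

```text
time: 5.85
eef_pos: [0.6144, 0.1576, 0.2493]
eef_rot: [-2.599, -1.763, 0.001]
wrist_force: [0.3, -0.5, -0.8]
grip_width: 0.004
finger_force: 0.0
```

```bash
python3 -c "
from h import *
import cv2
st()
a=read_camera('scene')['frame'][100:400,130:450,::-1]
cv2.imwrite('pics/s3.png',cv2.convertScaleAbs(cv2.resize(a,(640,600)),alpha=1.6,beta=20))"
```

```text
t 5.85 box mm [   1.  -162.5  189.3] F box [-0.5  0.4 -0.8]
tool x heading 68.3 tilt [-1.2e-03  2.0e-04 -1.0e+00] q [0.17 0.22 1.37 0.   1.55 0.55]
```

View pics/s3.png

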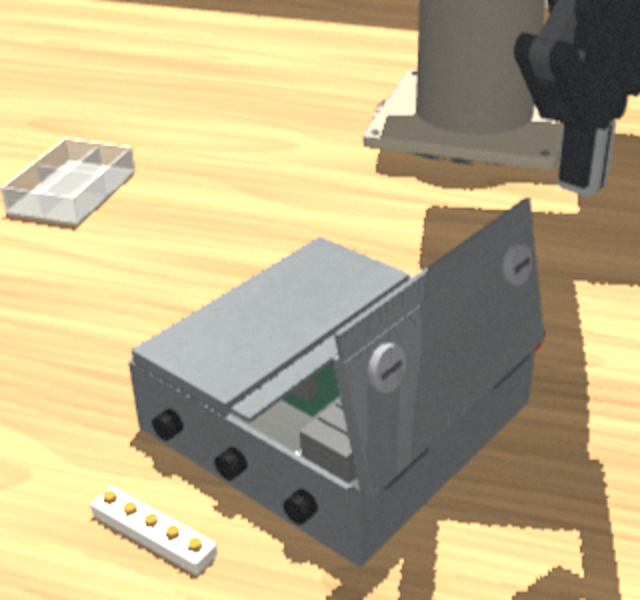

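The rebated door lies flat on the box, its tongue edge along (240,410)-(340,340). The flanged door is still open and the gripper is outside it at (590,160). I'll push with mirrored moves.

>>> carry_out --plan '[[[0,0,0],[0,0,4.7],0],[[0,0,0],[0,0,4.6],0],[[0,0,0],[-3.2,0,0],0],[[0,0,0],[-1.4,0,0.1],0],[[0,0,0],[-1.4,0,0.1],0],[[0,0,0],[-1.3,0,0.2],0],[[0,0,0],[-0.8,0,0.3],0],[[0,0,0],[-0.8,0,0.3],0],[[0,0,0],[-0.7,0,0.45],0],[[0,0,0],[-0.7,0,0.45],0]]'

```text
time: 7.15
eef_pos: [0.5759, 0.059, 0.138]
eef_rot: [2.602, 1.759, 0.0]
wrist_force: [1.3, 0.6, 1.6]
grip_width: 0.001
finger_force: 0.8
```

```bash
python3 -c "
from h import *
st()"
```

```text
t 7.15 box mm [  0.2 -56.7  78. ] F box [-1.  -1.1  1.6]
tool x heading 68.12 tilt [ 1.e-04 -2.e-04 -1.e+00] q [ 0.01  0.15  1.66 -0.    1.33  0.4 ]
```

>>> carry_out --plan '[[[0,0,0],[-0.6,0,0.6],0],[[0,0,0],[-0.5,0,0.6],0],[[0,0,0],[-0.4,0,0.7],0],[[0,0,0],[-0.4,0,0.7],0],[[0,0,0],[-0.3,0,0.8],0],[[0,0,0],[-0.2,0,0.8],0],[[0,0,0],[0,0,0.7],0],[[0,0,0],[0,0,0.6],0],[[0,0,0],[0,0,0.3],0],[[0,0,0],[0,0,0],0]]'

```text
time: 8.4
eef_pos: [0.5669, 0.0372, 0.081]
eef_rot: [-2.602, -1.759, 0.001]
wrist_force: [-5.9, -1.0, 8.9]
grip_width: -0.003
finger_force: 4.3
```

```bash
python3 -c "
from h import *
st()"
```

```text
t 8.4 box mm [  0.4 -33.1  21. ] F box [5.1 3.1 8.9]
tool x heading 68.12 tilt [-6.e-04 -1.e-04 -1.e+00] q [-0.02  0.18  1.74 -0.    1.22  0.36]
```

Same height and force as for the first door, so it's home. I'll press slightly, then lift clear and check.

>>> carry_out --plan '[[[0,0,0],[0,0,0.1],0],[[0,0,0],[0,0,0],0],[[0,0,0],[0,0,-3],0],[[0,0,0],[0,0,-6],0],[[0,0,0],[0,0,-6],0],[[0,0,0],[5,0,0],0],[[0,0,0],[5,0,0],0],[[0,0,0],[5,0,0],0],[[0,0,0],[0,0,0],0]]'

```text
time: 9.52
eef_pos: [0.623, 0.1799, 0.2283]
eef_rot: [-2.598, -1.764, 0.0]
wrist_force: [-0.1, -0.7, -0.5]
grip_width: 0.003
finger_force: 0.0
```

```bash
python3 -c "
from h import *
import cv2
st()
a=read_camera('scene')['frame'][100:400,130:450,::-1]
cv2.imwrite('pics/s4.png',cv2.convertScaleAbs(cv2.resize(a,(640,600)),alpha=1.6,beta=20))"
```

```text
t 9.525 box mm [   1.3 -186.4  168.3] F box [-0.1  0.7 -0.5]
tool x heading 68.34 tilt [-9.e-04  9.e-04 -1.e+00] q [0.2  0.27 1.36 0.   1.52 0.58]
```

View pics/s4.png

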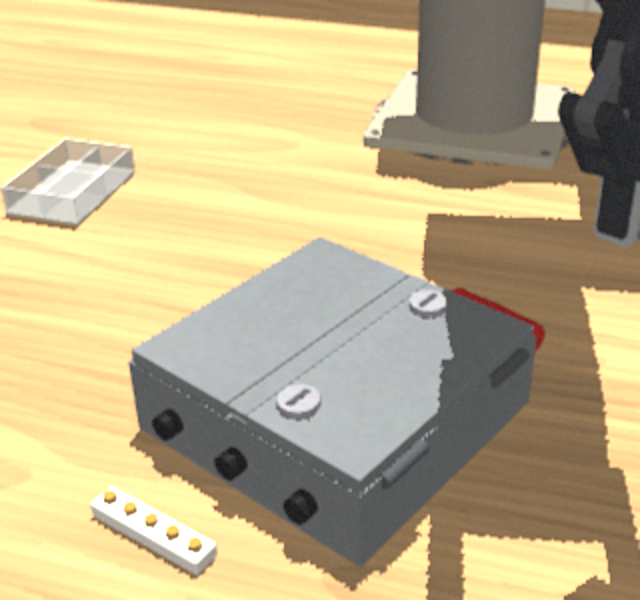

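Both doors are flat and flush. The seam runs (230,410)-(410,280) with the lip over the step, and the gripper is clear at (615,210).

```bash
python3 -c "
from plant import job
print(job.sign_off())"
```

```text
the job is handed in; nothing more can be done
None
```

I shut the rebated door first, then the flanged door with its lip over the step; both lie flat in the last picture, the gripper is clear, and the job was handed in at about 9.5 s (no verdict was returned).

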